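# Ready the spare cell and hold the electrode bridge up

### The arm

A 6-joint arm with a two-finger parallel gripper is mounted at the origin on the work surface. World frame = base frame: x ahead of the robot, y to its left, z up, the work surface at z = 0. Lengths are in mm, angles in rad, forces in N, time in s.
With the tool pointing down it reaches from about 275 to 850 mm from the base axis. Payload 5.2 kg.
Tool frame: the origin (TCP) lies on the centre line of the jaws, within the pads' length; the fingertips stand 11 mm ahead of it and the grasp point (between the pads) lies 8 mm behind it; z points along the fingers, y is the line along which they close (so a half turn about z gives the same grasp; the last joint's range is limited). The gripper opens to 85 mm and grips with 20 to 120 N. Pads are 22 mm wide; open, the fingers measure 114 mm over their backs; the gripper's body (76 mm by 85 mm) begins 54 mm behind the grasp point. The pads swing forward as they close: fully open they stand 13 mm farther back than shut.
Start: joints at [0.978, 0.259, 1.535, -0, 1.348, -0.203], TCP at [208.981, 508.755, 211.71] pointing down, gripper open.
Joint ranges: [-3.14, 3.14], [-0.91, 2.08], [0.19, 2.58], [-1.22, 4.36], [0.22, 2.71], [-3.12, 3.12]. Speed limits (rad/s): [2.57, 2.57, 3.14, 3.14, 3.14, 3.14].

### API

Orientations are given as a unit quaternion [x, y, z, w].
In Python, from plant import readout, vision, workorder gives the robot as it stands.
- The arm moves only by the shell command python3 -m crank 'ROWS' [OPENING] [FORCE]. ROWS is a JSON list of rows, 1 to 20 of them, each an object with the fields xyz (a list: dx, dy, dz in fractions of the full range, 1 being 250 mm), rotvec (a list: a rotation vector rx, ry, rz in a scale on which 1.0 is 180 degrees); a field left out counts as zero; each row shifts and turns the commanded pose from where the row before left it, along the tool's axes as they then stand; what a row does not reach is not made up. A row lasts 1/12 s, in which the tool goes at most 41.7 mm and 0.125 rad, less where a joint would pass 70% of its speed; a pose out of reach is approached as far as the arm can. OPENING is the opening from 0.0 (shut) to 1.0 (fully open), set as the command begins (- or left out keeps the last). The fingers move at their own pace and stop on an object; FORCE is the grip in N (left out, the last holds). Time passes only in rows, so rows that do not move let the fingers close. It prints the time, the measured TCP pose, the force, the opening and the grip force at its end. Input that does not fit is refused with a message, and nothing moves.
- readout.observe(): the state, without advancing time (a new reading comes with each control period).
- vision.read_camera(name): name is "scene" or "top" or "wrist"; returns a dict with "image" (420x560x3 uint8, red, green, blue), "fx", "fy", "cx", "cy" (pixels), "view" (4x4, takes a point from world to camera coordinates). Camera axes: x right, y down, z forward; pixel columns grow to the right and rows downward; lengths in mm; the calibration is good to about 2 mm. A picture is of the moment at which its call begins. There is no depth.
- workorder.close_job(): hands the job in; it is judged then, once.
The state is a dict: "time": time; "qpos": joint angles; "dq": joint speeds; "effort": joint torques, N m; "ee_pos": TCP position; "eef_rot": TCP orientation; "ft_force": force on the tool from outside, world axes, zero at the start; "torque": the same for the moment, N m; "grip_width": opening from 0.0 (shut) to 1.0 (fully open); "finger_force": force on a finger pad.
Only numpy, scipy, OpenCV 4.12 (cv2) and the standard library are available. Lean on these libraries where they do the work, as an engineer would, in place of code of your own. Each camera call takes 0.05 s, during which the arm holds its last target. There are 200 camera calls.

### The job

Make up the spare cell first: gently lower the empty white liner cup into the empty blue beaker until it sits upright on the bottom, and let it go. Then pull the red knob of the bridge's coupler sideways as far as its spring lets it, lift the bridge off its ball by that knob without letting it fall back, and finish still holding the knob, at rest, with the electrode tips at least 20 mm above the rim of the cell on the stirrer, so that I can change the cells. Leave that cell and everything else on the bench where they stand.

Things in the scene. Friction and masses are not known exactly. Their poses are not given: they have to be found in the camera images.
- liner: loose empty white tapered liner cup, 90 mm tall, outer diameter 54 mm at the foot and 62 mm at the rim, wall 2.5 mm, floor 3 mm, 40 to 80 g; origin at the centre of its underside, z up through the mouth. Grip it across the outside just under the rim (60 to 62 mm wide there)
- spare_beaker: loose empty sky-blue straight-sided beaker, 65 mm tall, outer diameter 72 mm, inner diameter 66 mm, floor 3 mm thick, about 160 g; origin at the centre of its underside, z up through the mouth. The liner seated in it stands with its own origin 3 mm above the beaker's and its rim 28 mm above the beaker's rim
- stand: fixed electrode stand: base plate 170 x 330 x 8 mm, white magnetic stirrer in the middle, square hinge post at its +y end, round steel post with a 25 mm ball at its -y end; origin at the centre of the plate's underside. In its frame the hinge axis lies along x through (0, 130, 170) mm, the ball's centre at (0, -130, 170) mm; the knob sticks out to -x. Place and yaw vary
- ball (a point): centre of the fixed 25 mm steel ball, on a 10 mm neck on top of the stand's round post
- hinge_axis (a point): point on the bridge's hinge axis, in the middle of the hinge post's clevis, 170 mm above the bench; the axis runs along the stand's x
- bridge (a joint): angle of the electrode bridge, rad: 0 with its coupler down on the ball, grows as that end is lifted, up to 0.8; the coupler end moves on an arc of 260 mm radius about the hinge axis, up and towards the hinge post. It falls by its own weight (3 to 4.5 N at the knob) if let go. With the latch closed it cannot rise above about 0.015
- tongue: the bridge's arm: aluminium bar 22 x 236 x 16 mm with the dark steel coupler (an upside-down cup, 42 mm across, over the ball, the latch guide on its -x side), two terminals on top and, 130 mm from the hinge, a grey clamp block with a black rod and a copper strip (the electrodes) hanging into the cell; origin on the hinge axis, -y along the bar to the coupler, 260 mm away
- socket (a point): centre of the coupler's socket; coincides with ball while the bridge is down
- latch (a joint): how far the latch is drawn, m: 0 closed (its fork grips under the ball), grows as the red knob is pulled straight out along the stand's -x, stop at 0.020. The fork is free of the ball from 0.016. The spring resists with 4 N at the start, 9.5 N at the stop, and shuts it when let go; it must stay drawn until the coupler is off the ball
- pull_knob: latch with its red spool-shaped pull knob, axis along the stand's x; the knob's waist is 18 mm in diameter and 35 mm long between two flanges of 24 and 26 mm, free all round. Origin at the centre of the socket while the latch is closed, knob_grip 76 mm to its -x. It turns with the bridge as this rises
- knob_grip (a point): middle of the knob's waist, where to pinch it; with all closed 76 mm to -x of the ball's centre and 13.5 mm below it, 156.5 mm above the bench. Can be taken from above with the fingers closing along the stand's y
- electrode_tip (a point): between the lower ends of the two electrodes, 70 mm below the hinge axis and 130 mm from it while the bridge is down; the tips are then 46 mm below the cell's rim. At a bridge angle of 0.5 they are about 25 mm above the rim, at 0.6 about 40 mm
- cell: the cell in use, loose on the stirrer's top plate under the electrodes: a blue beaker of 72 mm diameter with a white liner in it, rim 93 mm above the underside; origin at the centre of the underside, 53 mm above the bench. Not to be moved
- jar: closed round jar with a green lid, 56 mm diameter, 85 mm tall, bystander; origin at the centre of its underside
- tape: roll of yellow tape lying flat, 94 mm diameter, 24 mm high, bystander; origin at the centre of its underside
- amber_bottle: amber bottle with a white cap, 58 mm diameter, 120 mm tall, bystander; origin at the centre of its underside
- wash_bottle: white bottle with a red cap, 64 mm diameter, 165 mm tall, bystander; origin at the centre of its underside
- thermometer: white hand-held thermometer lying flat, 100 x 42 x 18 mm with a 70 mm steel probe along +x, bystander; origin under the centre of its case
- vial_tray: empty yellow divided tray, 110 x 90 x 30 mm, bystander; origin at the centre of its underside
There are look-alikes about, which are no part of the job. Leave any purple look-alike of the liner alone.

How it is judged:
By the outcome, as a careful person would: the job done as asked, in the order asked, and still so for the second after the job is handed in, while the arm keeps its last pose, push and grip.
It also fails if it takes over 51 s, if anything falls off the work surface, if the arm or the gripper's body presses on something with over 40 N, if the wrist force passes 120 N, or if a joint passes its speed limit or range.

## Working session

There is one attempt and no reset: what is moved stays moved. The work goes in short steps, Python scripts to look and compute and a shell command to move; the robot and the scene stay as the last step left them, time stands still between calls to the robot, and variables do not carry over. Pictures are saved under pics/ and viewed, at most 10 in all, crops included, and the job is handed in when it is done.

```bash
mkdir -p pics; ls
python3 - <<'E'
from plant import readout, vision
import cv2,pickle
print(readout.observe())
for n in("scene","top"):
    c=vision.read_camera(n); pickle.dump(c,open(f"pics/{n}0.pkl","wb"))
    cv2.imwrite(f"pics/{n}0.png",cv2.resize(c["image"][:,:,::-1],(800,600),interpolation=cv2.INTER_CUBIC))
E
```

```text
pics
{'time': 0.0, 'qpos': array([ 9.78225590e-01,  2.59321782e-01,  1.53606378e+00,  8.91530009e-06,
        1.34802090e+00, -2.02785840e-01]), 'dq': array([ 0.00030375, -0.00038271, -0.00082253,  0.00099596, -0.00136822,
        0.00140659]), 'effort': array([ 2.50761659e-03, -4.46016347e+01, -2.90581620e+01, -3.18477021e-05,
        1.13110439e-02,  4.64041750e-05]), 'ee_pos': array([208.64348293, 508.28469825, 210.89390282]), 'eef_rot': array([ 1.93661911e-01,  9.81067909e-01, -8.34447088e-04, -3.55231657e-04]), 'ft_force': array([-0.43775749, -0.37997549,  0.73808685]), 'torque': array([0.03120896, 0.00668944, 0.01006825]), 'finger_force': 0.0, 'grip_width': 0.99882469313857}
```

View pics/top0.png

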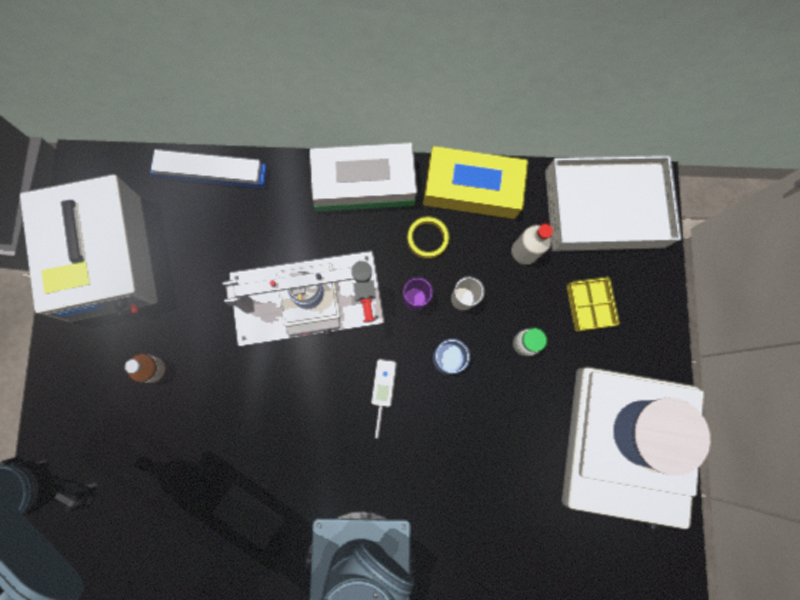

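View pics/scene0.png

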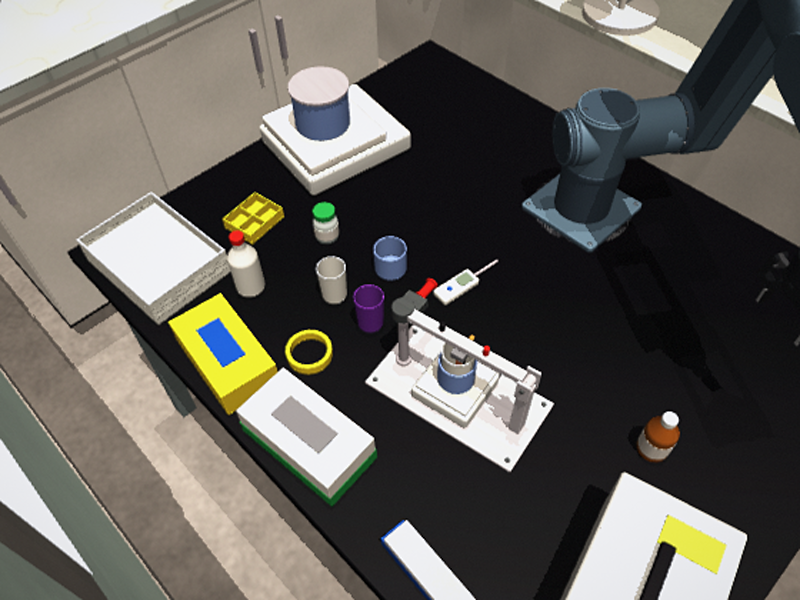

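```bash
cat > h.py <<'E'
import numpy as np,cv2,pickle
from scipy.optimize import least_squares
def load(n): return pickle.load(open(f"pics/{n}.pkl","rb"))
def proj(c,P):
    P=np.atleast_2d(P); p=P@c["view"][:3,:3].T+c["view"][:3,3]
    return np.c_[c["fx"]*p[:,0]/p[:,2]+c["cx"],c["fy"]*p[:,1]/p[:,2]+c["cy"]]
def ray(c,u,v,z):
    R,t=c["view"][:3,:3],c["view"][:3,3]; o=-R.T@t
    d=R.T@np.array([(u-c["cx"])/c["fx"],(v-c["cy"])/c["fy"],1]); return o+d*(z-o[2])/d[2]
def hull(c,x,y,circs):
    a=np.linspace(0,2*np.pi,60)
    P=np.vstack([np.c_[x+r*np.cos(a),y+r*np.sin(a),0*a+z] for r,z in circs])
    return cv2.convexHull(proj(c,P).astype(np.float32))
def cen(h):
    m=cv2.moments(h); return np.array([m["m10"],m["m01"]])/m["m00"]
def comp(mask,seed):
    n,l,s,ce=cv2.connectedComponentsWithStats(mask.astype(np.uint8)); k=l[seed[1],seed[0]]
    return (l==k),s[k]
def fit(obs,circs,x0):
    r=least_squares(lambda p:np.concatenate([cen(hull(c,*p,circs))-q for c,q in obs]),x0); return r.x,r.fun
E
python3 - <<'E'
from h import *
T,S=load("top0"),load("scene0")
for name,seeds,circs in (("liner",((328,205),(232,200)),[(27,0),(31,90)]),("beaker",((316,250),(273,182)),[(36,0),(36,65)])):
    obs=[]
    for c,s in zip((T,S),seeds):
        m=c["image"].max(2)>45
        m,st=comp(m,s); print(name,st)
        h=cv2.convexHull(np.argwhere(m)[:,::-1].astype(np.float32)); obs.append((c,cen(h)))
    for sub in (obs,obs[:1],obs[1:]):
        p,f=fit(sub,circs,ray(T,*seeds[0],40)[:2]); print(p,f)
    for c,q in obs: print(cv2.boundingRect(hull(c,*p,circs)))
t=T["image"][165:250,150:280]; s=S["image"][180:340,250:400]
cv2.imwrite("pics/a.png",cv2.resize(t[:,:,::-1],None,fx=6,fy=6,interpolation=cv2.INTER_CUBIC))
cv2.imwrite("pics/b.png",cv2.resize(s[:,:,::-1],None,fx=3.75,fy=3.75,interpolation=cv2.INTER_CUBIC))
E
```

```text
liner [315 192  25  26 481]
liner [220 179  23  34 609]
[ 590.64108492 -218.72772905] [-0.26482164 -0.05274896 -0.22132072 -0.25174086]
[ 590.49996532 -219.56751313] [-3.90062233e-04 -3.77267494e-05]
[ 590.80854812 -217.5050647 ] [-1.02542842e-06 -7.28566931e-08]
(314, 193, 24, 24)
(220, 178, 23, 35)
beaker [     0      0    560    420 155734]
beaker [261 165  24  32 644]
[ 517.15329413 -106.63711772] [10.74851614 18.27261129  2.21535405 25.40460517]
[575.66175814 -83.29297992] [ 3.67495907 -0.04049531]
[ 452.00285727 -184.56424656] [-1.58400538e-05  6.20740422e-04]
(301, 236, 27, 26)
(260, 164, 25, 32)
```

View pics/a.png

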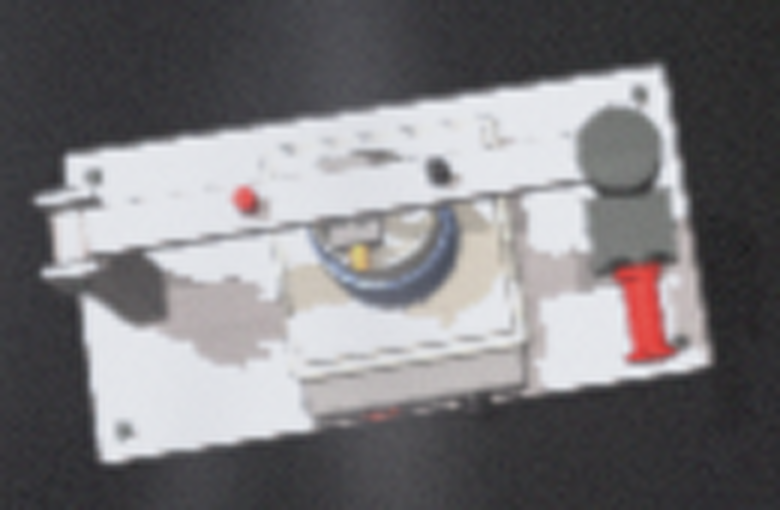

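View pics/b.png

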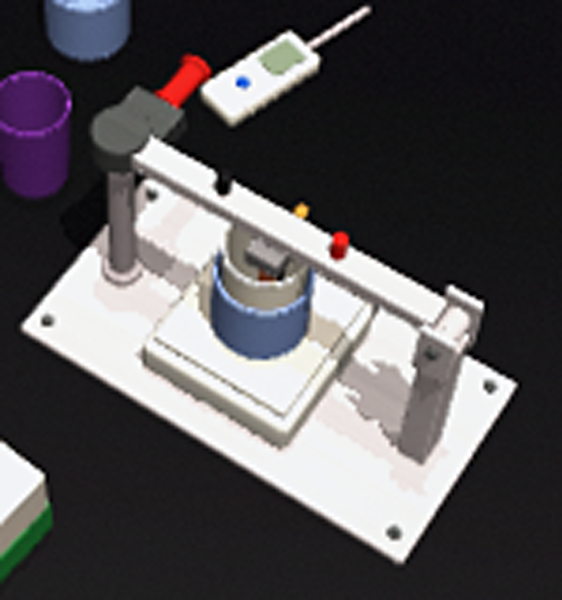

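Run:
```python
from h import *
T,S=load("top0"),load("scene0")
obs=[]
for c,s in zip((T,S),((316,250),(273,182))):
    m=c["image"].astype(int); m=(m.max(2)>75); m,st=comp(m,s); print(st)
    obs.append((c,cen(cv2.convexHull(np.argwhere(m)[:,::-1].astype(np.float32)))))
for sub in (obs,obs[:1],obs[1:]): print(fit(sub,[(36,0),(36,65)],[452,-184]))
def W(p,Q): 
    R=np.array([[np.cos(p[2]),-np.sin(p[2]),0],[np.sin(p[2]),np.cos(p[2]),0],[0,0,1]]); return np.atleast_2d(Q)@R.T+[p[0],p[1],0]
def red(c,s):
    i=c["image"].astype(int); m=(i[...,0]>110)&(i[...,1]<80)&(i[...,2]<80); m,st=comp(m,s); print(st); return np.argwhere(m)[:,::-1].mean(0)
kt=red(T,(150+640//6,165+310//6)); ks=red(S,(250+int(183/3.75),180+int(85/3.75)))
L=[(T,np.array(a)/6+[150,165],q) for a,q in (((65,155),(85,165,8)),((662,66),(85,-165,8)),((712,365),(-85,-165,8)),((100,462),(-85,165,8)))]
L+=[(S,np.array(a)/3.75+[250,180],q) for a,q in (((402,562),(85,165,8)),((516,382),(-85,165,8)),((22,328),(85,-165,8)))]
K=[(T,kt,(-76,-130,156.5)),(S,ks,(-76,-130,156.5))]
for l in (L,L[:4],L[4:],L+K):
    r=least_squares(lambda p:np.concatenate([proj(c,W(p,q))[0]-u for c,u,q in l]),[600,100,0.15]); p=r.x
    print(p,np.round(r.fun,1),"grip",W(p,(-76,-130,156.5)),"ball",W(p,(0,-130,170)))
    print([proj(c,W(p,q))[0]-u for c,u,q in K])
```

```text
[303 237  26  25 520]
[261 165  24  31 607]
(array([ 451.02568326, -186.73807862]), array([-0.26962104,  0.11996489, -0.22285039, -0.1642597 ]))
(array([ 451.42630703, -187.59189915]), array([ 6.51350661e-07, -1.75273948e-06]))
(array([ 451.09604412, -186.18807138]), array([-0.11857094, -0.05830616]))
[252 209  10  16  65]
[292 195  14  14  96]
[5.79818203e+02 1.41433156e+02 1.86724379e-01] [-1.1 -0.3 -0.7 -0.7 -0.7 -0.3 -0.7 -0.2 -0.3 -1.   0.1 -0.6 -0.9 -1.5] grip [[ 5.29272624e+02 -4.15863259e-01  1.56500000e+02]] ball [[603.95156082  13.69286896 170.        ]]
[array([-0.17238657,  1.25509184]), array([-0.97760621,  1.20989949])]
[5.78633629e+02 1.38749667e+02 1.84517793e-01] [-0.2 -0.1  0.2 -0.2  0.   0.2  0.1  0.1] grip [[527.77517071  -2.98747386 156.5       ]] ball [[602.4850583   10.95643864 170.        ]]
[array([0.70705661, 1.79345698]), array([-1.2647611 ,  0.37719582])]
[5.81585320e+02 1.44102528e+02 1.91179666e-01] [ 0.3  0.   0.4  0.1 -0.8 -0.3] grip [[531.67221781   2.02972194 156.5       ]] ball [[606.28755569  16.47102914 170.        ]]
[array([-0.99855333,  0.40875395]), array([-0.95583473,  2.2028606 ])]
[5.79746660e+02 1.41385471e+02 1.86488424e-01] [-1.1 -0.3 -0.7 -0.6 -0.7 -0.3 -0.7 -0.2 -0.3 -1.   0.1 -0.6 -0.9 -1.5
 -0.2  1.3 -1.   1.2] grip [[ 5.29167612e+02 -4.51618249e-01  1.56500000e+02]] ball [[603.84987588  13.63949273 170.        ]]
[array([-0.16100589,  1.29146201]), array([-0.95988197,  1.18117624])]
```

The liner is at about (591,-219), the beaker at (451,-187) and the knob grip at about (529,0), with a stand yaw of about 0.187. I'll turn and rise first, then cross over to the liner.

Units first: shifts go in shares of 250 mm and turns go in shares of 180 degrees. So -4 mm is -0.016, 0.12 rad is 0.0382.

```bash
python3 -m crank '[{"xyz":[0, 0, -0.016], "rotvec":[0, 0, 0.0382]}, {"xyz":[0, 0, -0.016], "rotvec":[0, 0, 0.0382]}, {"xyz":[0, 0, -0.016], "rotvec":[0, 0, 0.0382]}, {"xyz":[0, 0, -0.016], "rotvec":[0, 0, 0.0382]}, {"xyz":[0, 0, -0.016], "rotvec":[0, 0, 0.0382]}, {"xyz":[0, 0, -0.016], "rotvec":[0, 0, 0.0382]}, {"xyz":[0, 0, -0.016], "rotvec":[0, 0, 0.0382]}, {"xyz":[0, 0, -0.016], "rotvec":[0, 0, 0.0382]}, {"xyz":[0, 0, -0.016], "rotvec":[0, 0, 0.0382]}, {"xyz":[0, 0, -0.016], "rotvec":[0, 0, 0.0382]}, {"xyz":[0, 0, -0.016], "rotvec":[0, 0, 0.0382]}, {"xyz":[0, 0, -0.016], "rotvec":[0, 0, 0.0382]}]' 1
python3 -m crank '[{"xyz":[-0.108, 0.1, 0]}, {"xyz":[-0.108, 0.1, 0]}, {"xyz":[-0.108, 0.1, 0]}, {"xyz":[-0.108, 0.1, 0]}, {"xyz":[-0.108, 0.1, 0]}, {"xyz":[-0.108, 0.1, 0]}, {"xyz":[-0.108, 0.1, 0]}, {"xyz":[-0.108, 0.1, 0]}, {"xyz":[-0.108, 0.1, 0]}, {"xyz":[-0.108, 0.1, 0]}, {"xyz":[-0.108, 0.1, 0]}, {"xyz":[-0.108, 0.1, 0]}, {"xyz":[-0.108, 0.1, 0]}, {"xyz":[-0.108, 0.1, 0]}, {"xyz":[-0.108, 0.1, 0]}, {"xyz":[-0.108, 0.1, 0]}, {"xyz":[-0.108, 0.1, 0]}, {"xyz":[-0.108, 0.1, 0]}, {"xyz":[-0.108, 0.1, 0]}, {"xyz":[-0.108, 0.1, 0]}]'
cat >> h.py <<'E'
def look(n,k):
    from plant import vision
    c=vision.read_camera(n); pickle.dump(c,open(f"pics/{n}{k}.pkl","wb"))
    cv2.imwrite(f"pics/{n}{k}.png",c["image"][:,:,::-1]); return c
def tool(x,y,z):
    from plant import readout
    from scipy.spatial.transform import Rotation as R
    o=readout.observe(); r=R.from_quat(o["eef_rot"])
    return np.round(r.inv().apply(np.array([x,y,z])-o["ee_pos"]),2), np.round(r.as_matrix(),3).tolist()
E
python3 - <<'E'
from h import *
c=look("wrist",1); print(tool(590.6,-218.7,180)); print(proj(c,[[590.6,-218.7,90],[590.6,-218.7,0]]))
E
```

```text
time: 1.1
ee_pos: [208.8, 508.5, 259.4]
eef_rot: [0.794, 0.608, -0.001, 0.0]
ft_force: [-0.8, -1.0, 0.3]
grip_width: 1.002
finger_force: 0.0
time: 2.77
ee_pos: [554.3, -143.0, 259.2]
eef_rot: [0.793, 0.61, -0.0, -0.0]
ft_force: [0.8, 0.6, 0.7]
grip_width: 0.998
finger_force: 0.0
(array([-57.83,  50.21,  78.56]), [[0.26, 0.966, 0.001], [0.966, -0.26, -0.004], [-0.004, 0.002, -1.0]])
[[337.47112751 242.91986933]
 [327.27517665 217.48399267]]
```

View pics/wrist1.png

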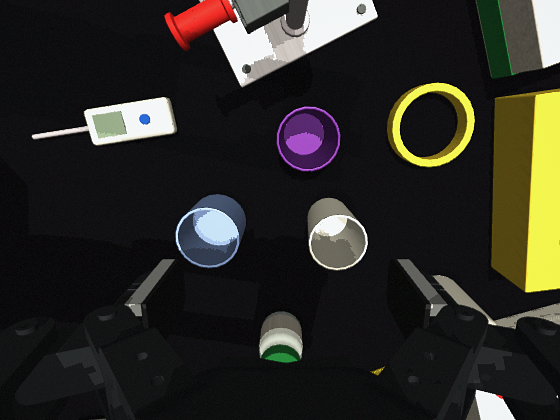

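The wrist view shows the liner's rim at about (337,242), where it was predicted. The beaker is at (211,232), and the red knob and a plate corner are at the top. I'll refine the positions with this view.

Run:
```python
from h import *
c=load("wrist1"); m=c["image"].max(2)>50
for s,circs,x0 in (((337,225),[(27,0),(31,90)],[590,-218]),((225,222),[(36,0),(36,65)],[451,-187])):
    k,st=comp(m,s); h=cv2.convexHull(np.argwhere(k)[:,::-1].astype(np.float32))
    p,f=fit([(c,cen(h))],circs,x0); print(st,p,cv2.boundingRect(hull(c,*p,circs)),tool(*p,180)[0])
print(proj(c,[529.2,-.4,156.5]))
```

```text
[ 308  198   60   73 3391] [ 591.16340121 -218.87249004] (307, 197, 61, 73) [-57.85  50.8   78.56]
[ 175  194   71   74 3935] [ 451.60018371 -186.03588504] (174, 193, 72, 75) [-62.39 -92.51  78.32]
[[199.14836373  18.97656809]]
```

In the tool's units: 25 mm is 0.1, 20 mm is 0.08.

```bash
python3 -m crank '[{"xyz":[-0.0772, 0.0676, 0.04]}, {"xyz":[-0.0772, 0.0676, 0.06]}, {"xyz":[-0.0772, 0.0676, 0.06]}, {"xyz":[0, 0, 0.1]}, {"xyz":[0, 0, 0.1]}, {"xyz":[0, 0, 0.1]}, {"xyz":[0, 0, 0.1]}, {"xyz":[0, 0, 0.08]}, {"xyz":[0, 0, 0.06]}, {"xyz":[0, 0, 0.032]}, {}, {}]'
python3 -c "
from h import *
print(tool(591,-218.8,76)[0])"
```

```text
time: 3.82
ee_pos: [588.2, -210.1, 76.7]
eef_rot: [0.792, 0.61, -0.0, -0.0]
ft_force: [0.5, 0.4, 0.4]
grip_width: 0.999
finger_force: 0.0
[-7.66  4.97  0.7 ]
```

In the tool's units: -4 mm is -0.016, -3.7 mm is -0.0148.

```bash
python3 -m crank '[{"xyz":[-0.016, 0.01, 0.0028]}, {"xyz":[-0.0148, 0.01, 0]}, {}, {}]'
python3 -m crank '[{}, {}, {}, {}, {}, {}, {}, {}]' 0 25
python3 -m crank '[{"xyz":[0, 0, -0.012]}, {"xyz":[0, 0, -0.04]}, {"xyz":[0, 0, -0.072]}, {"xyz":[0, 0, -0.08]}, {"xyz":[0, 0, -0.08]}, {"xyz":[0, 0, -0.072]}, {"xyz":[0, 0, -0.024]}, {}]'
python3 - <<'E'
from h import *
c=look("wrist",2);look("scene",2)
s=cv2.resize(load("scene2")["image"][130:260,170:330,::-1],(560,455),interpolation=cv2.INTER_CUBIC)
cv2.imwrite("pics/c.png",cv2.resize(np.vstack([c["image"][:,:,::-1],s]),(384,600)))
print(tool(451.3,-186.3,171)[0])
E
```

```text
time: 4.15
ee_pos: [591.6, -219.7, 76.9]
eef_rot: [0.793, 0.61, 0.0, 0.001]
ft_force: [-0.1, -0.7, 0.7]
grip_width: 1.0
finger_force: 0.0
time: 4.82
ee_pos: [591.0, -218.9, 76.0]
eef_rot: [0.792, 0.61, -0.0, -0.0]
ft_force: [-0.8, 0.4, -0.2]
grip_width: -0.004
finger_force: 0.0
time: 5.48
ee_pos: [592.3, -219.6, 173.8]
eef_rot: [0.792, 0.61, 0.001, 0.002]
ft_force: [0.3, 0.7, 0.0]
grip_width: 0.002
finger_force: 0.0
[  -4.29 -143.17   -0.26]
```

View pics/c.png

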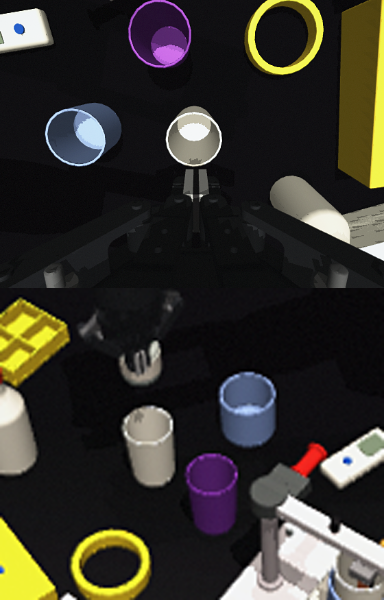

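Nothing is gripped: the fingers shut on air, and the liner still stands upright. I'll check where it is relative to the tool.

Run:
```python
from h import *
c=load("wrist2"); m=c["image"].max(2)>50
from plant import readout
o=readout.observe(); print(o["ee_pos"])
print("tcp",proj(c,o["ee_pos"]),"tip",proj(c,o["ee_pos"]-[0,0,11]),"pred rim",proj(c,[591,-218.8,90]))
k,st=comp(m,(281,185)); print(st)
S=load("scene2");k,st=comp(S["image"].max(2)>45,(232,200));print(st)
h=cv2.convexHull(np.argwhere(k)[:,::-1].astype(np.float32)); print(fit([(S,cen(h))],[(27,0),(31,90)],[590,-218]))
```

```text
[ 590.79327877 -218.82165448  170.69932036]
tcp [[282.08836224 244.85766233]] tip [[282.16520512 237.44671783]] pred rim [[282.76143946 204.64272603]]
[ 241  154   83   89 5534]
[221 179  22  34 604]
(array([ 590.7481843 , -217.18804218]), array([-8.49372469e-07, -4.29435858e-07]))
```

View pics/wrist2.png

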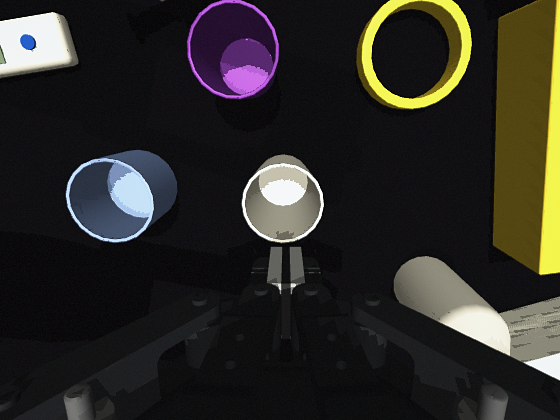

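The rim is at (283,203), as predicted. The fingers probably shut above it, so I'll estimate the real tip depth from the open and shut pictures.

Run:
```python
from h import *
c1,c2=load("wrist1"),load("wrist2")
print(c1["fx"],c1["cx"],c1["cy"])
T1=np.array([554.3,-143.0,259.2]);Rm=np.array([[.256,.966,0],[.966,-.26,0],[0,0,-1.]])
T2=np.array([590.8,-218.8,170.7])
for dz in (11,0,-10,-20,-30,-40):
  print(dz,"open",[proj(c1,T1+Rm@np.array([dx,s*42.5,dz]))[0].round() for s in(1,-1) for dx in(-11,11)],"shut",[proj(c2,T2+Rm@np.array([dx,0,dz]))[0].round() for dx in(-11,11)])
```

```text
339.48415497942415 285.43098995395974 206.62568875969563
11 open [array([362., 259.]), array([364., 221.]), array([209., 259.]), array([207., 221.])] shut [array([282., 256.]), array([282., 219.])]
0 open [array([366., 268.]), array([369., 228.]), array([204., 267.]), array([202., 228.])] shut [array([282., 264.]), array([282., 225.])]
-10 open [array([371., 276.]), array([374., 235.]), array([200., 276.]), array([197., 234.])] shut [array([282., 273.]), array([282., 231.])]
-20 open [array([376., 286.]), array([379., 242.]), array([195., 286.]), array([191., 242.])] shut [array([282., 282.]), array([282., 239.])]
-30 open [array([382., 297.]), array([386., 251.]), array([189., 297.]), array([185., 251.])] shut [array([282., 293.]), array([282., 247.])]
-40 open [array([388., 310.]), array([393., 261.]), array([182., 310.]), array([178., 260.])] shut [array([282., 305.]), array([282., 257.])]
```

Run:
```python
from h import *
S0,S2=load("scene0"),load("scene2")
T2=np.array([590.8,-218.8,170.7])
for dz in(11,0,-20,-30,-40): print(dz,proj(S2,T2-[0,0,dz])[0].round(1))
a=np.hstack([S0["image"][100:200,190:260],S2["image"][100:200,190:260]])
cv2.imwrite("pics/d.png",cv2.resize(a[:,:,::-1],None,fx=5.7,fy=5.7,interpolation=cv2.INTER_CUBIC))
```

```text
11 [228.4 170.8]
0 [228.1 168.2]
-20 [227.4 163.4]
-30 [227. 161.]
-40 [226.7 158.5]
```

View pics/d.png

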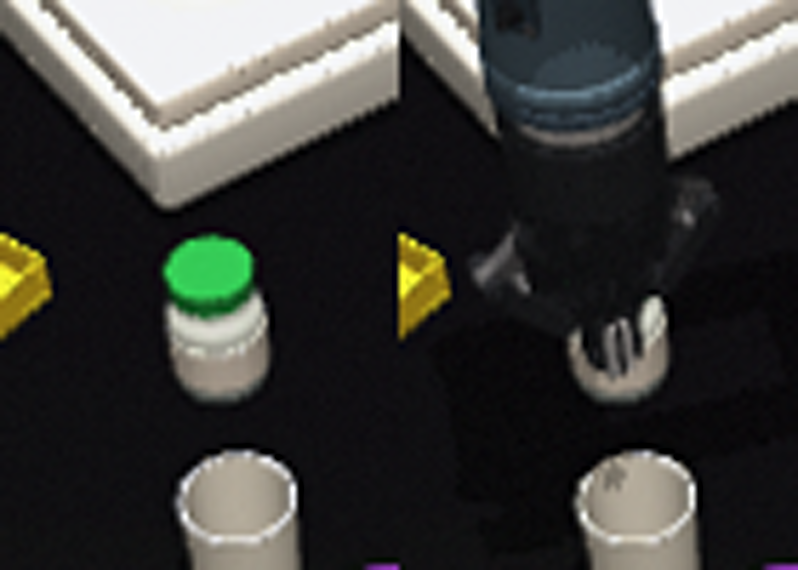

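In the tool's units: -30 mm is -0.12, 25 mm is 0.1.

```bash
python3 -m crank '[{"xyz":[-0.034, -0.12, 0]}, {"xyz":[-0.034, -0.12, 0]}, {"xyz":[-0.034, -0.12, 0]}, {"xyz":[-0.034, -0.12, 0]}, {"xyz":[-0.034, -0.12, 0]}, {"xyz":[-0.034, -0.12, 0]}, {"xyz":[-0.034, -0.12, 0]}, {"xyz":[-0.034, -0.12, 0]}, {"xyz":[0, 0, 0.08]}, {"xyz":[0, 0, 0.1]}, {"xyz":[0, 0, 0.1]}, {"xyz":[0, 0, 0.1]}, {"xyz":[0, 0, 0.08]}, {"xyz":[0, 0, 0.08]}, {"xyz":[0, 0, 0.02]}, {}, {}]'
python3 - <<'E'
from h import *
from plant import readout
o=readout.observe();print(o["ee_pos"],o["ft_force"])
w=look("wrist",3);s=look("scene",3)["image"]
T=o["ee_pos"];print(proj(load("scene3"),T-[0,0,11]),proj(load("scene3"),T*[1,1,0]))
a=cv2.resize(s[70:220,180:380],(560,420),interpolation=cv2.INTER_CUBIC)
cv2.imwrite("pics/e.png",cv2.resize(np.hstack([w["image"],a])[:,:,::-1],(800,300)))
E
```

```text
time: 7.0
ee_pos: [341.4, -222.9, 30.9]
eef_rot: [0.793, 0.61, -0.0, -0.001]
ft_force: [-0.0, -0.3, -0.3]
grip_width: 0.002
finger_force: 0.0
[ 341.3662405  -222.91911188   30.86760672] [-0.01599228 -0.27395608 -0.2741082 ]
[[289.0607443  158.54139454]] [[289.03674457 162.64375851]]
```

View pics/e.png

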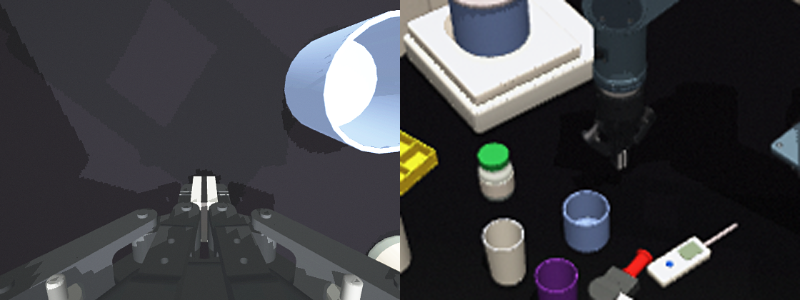

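The scene view shows the tips about 20 mm higher than nominal. I'll touch down gently to measure that.

In the tool's units: 6 mm is 0.024, 3 mm is 0.012.

```bash
python3 -m crank '[{"xyz":[0, 0, 0.024]}, {"xyz":[0, 0, 0.024]}, {"xyz":[0, 0, 0.012]}, {}]' | egrep 'ee_pos|ft_f'
for i in 1 2 3 4 5 6 ; do :; done
python3 -m crank '[{"xyz":[0, 0, 0.008]}, {"xyz":[0, 0, 0.008]}, {}]' | egrep 'ee_pos|ft_f'
```

```text
ee_pos: [341.3, -222.8, 15.4]
ft_force: [-0.0, 0.1, 0.1]
ee_pos: [341.5, -223.1, 11.7]
ft_force: [-0.1, -0.4, 0.2]
```

In the tool's units: 2 mm is 0.008.

```bash
python3 -m crank '[{"xyz":[0, 0, 0.008]}, {"xyz":[0, 0, 0.008]}, {}]' | egrep 'ee_pos|ft_f'
python3 -m crank '[{"xyz":[0, 0, 0.006]}, {"xyz":[0, 0, 0.006]}, {}]' | egrep 'ee_pos|ft_f'
```

```text
ee_pos: [341.5, -223.1, 7.7]
ft_force: [-0.5, 0.5, 0.4]
ee_pos: [341.5, -223.1, 4.8]
ft_force: [-0.1, 0.3, 0.4]
```

In the tool's units: 2 mm is 0.008.

```bash
python3 -m crank '[{"xyz":[0, 0, 0.008]}, {"xyz":[0, 0, 0.008]}, {}]' | egrep 'ee_pos|ft_f'
python3 -m crank '[{"xyz":[0, 0, 0.006]}, {"xyz":[0, 0, 0.006]}, {}]' | egrep 'ee_pos|ft_f'
```

```text
ee_pos: [341.5, -223.1, 0.7]
ft_force: [0.1, -0.3, -1.1]
ee_pos: [341.5, -223.1, -2.3]
ft_force: [0.2, 0.1, 0.1]
```

Run:
```python
from h import *
from plant import readout
o=readout.observe();T=o["ee_pos"];w=look("wrist",4);S=look("scene",4)
print(proj(S,T-[0,0,11]))
i=cv2.cvtColor(S["image"],cv2.COLOR_RGB2GRAY)[138:172,284:300];print(i[:, :])
```

```text
[[288.9589296 165.3299343]]
[[ 19  12  17  18  22  23  19  21  21  20  18  23  19  15  14  18]
 [ 16  15  16  19  22  15  17  16  17  17  17  19  16  17  18  18]
 [ 18  16  16  19  25  18  12  16  17  17  13  17  14  16  19  23]
 [ 16  16  17  21  21  19  15  16  16  15  15  17  15  12  18  25]
 [ 15  14  15  17  17  16  16  17  17  16  16  17  14  14  12  17]
 [ 15  16  17  15  15  15  18  15  16  17  16  17  15  13  10  24]
 [ 16  18  16   9  15  15  16  15  15  15  15  14  19  17  18  27]
 [ 17  16  15  13  18  14  16  15  18  17  16  17  24  37  28  24]
 [ 14  13  16  16  16  16  16  20  17  14  16  20  25  32  27  21]
 [ 14  15  18  15  16  17  17  20  15  16  19  18  21  29  32  21]
 [ 17  20  15  15  19  21  17  18  14  13  18  15  15  24  24  18]
 [ 18  22  16  12  17  23  15  20  15  16  19  19  11  15  16  11]
 [ 20  20  20  13  16  17  17  20  15  21  15  15   9  11   8  10]
 [ 25  21  17  15  16  15  15  11  17  25  17  12  10   9   9   7]
 [ 24  21  15  14  20  29  15  36  54  15  16   9   9   7  11   8]
 [ 28  19  18  14  20  30  51  59 150  27   8   9  10  10   9   7]

[... 506 characters left out ...]
  11  12  14  14  12  13  11]
 [  7   9   7   7   7  16  11   4  10  10  12  11  12  10  14  12]
 [  9   9   6   6   6   5   7  12  13  12  14  11  10  14  12  15]
 [ 11  13   7  11  11  13  11  14  13  14  11  15  15  13  13  14]
 [ 13  11  12  12  12  14  14  12  13  14  12  14   9  14  14  13]
 [ 15  11  12  13  13  13  12  11  13  11  13  13  12  12  11  13]
 [ 12  12  13  11  13  14  15  13  12  13  13  12  10  12  13  12]
 [ 11  11  14  11  11  13  14  13  15  13  13  14  13  15  12  14]
 [  6  13  12  11  12  11  14  13  11  13  13  11  11  12  11  10]
 [  4  13  13  13  13  12  13  14  13  10  11  11  13  14  14  12]
 [ 34   7  13  12  13  12  11  13  14  11  11  11  13  12  12  12]]
```

```bash
python3 -m crank '[{"xyz":[0, 0, 0.006]}, {"xyz":[0, 0, 0.006]}, {}]' | egrep 'ee_pos|ft_f'
python3 -m crank '[{"xyz":[0, 0, 0.006]}, {"xyz":[0, 0, 0.006]}, {}]' | egrep 'ee_pos|ft_f'
```

```text
ee_pos: [341.5, -223.1, -5.2]
ft_force: [0.7, -0.9, -0.6]
ee_pos: [341.5, -223.1, -8.3]
ft_force: [-0.2, 0.5, -0.3]
```

In the tool's units: 1 mm is 0.004.

```bash
python3 -m crank '[{"xyz":[0, 0, 0.004]}, {"xyz":[0, 0, 0.004]}, {}]' | egrep 'ee_pos|ft_f'
python3 -m crank '[{"xyz":[0, 0, 0.004]}, {"xyz":[0, 0, 0.004]}, {}]' | egrep 'ee_pos|ft_f'
```

```text
ee_pos: [341.6, -223.2, -10.1]
ft_force: [0.7, 0.4, -0.4]
ee_pos: [341.6, -223.2, -12.1]
ft_force: [-0.1, 0.3, -0.3]
```

Run:
```python
from h import *
S=look("scene",5)
i=cv2.cvtColor(S["image"],cv2.COLOR_RGB2GRAY)[150:170,286:296];print(i)
```

```text
[[ 13  14  21  18  17  19  14  15  17  16]
 [ 13  14  22  20  16  13  17  16  16  16]
 [ 20  13  17  13  19  19  15  17  20  19]
 [ 17  15  17  12  13  14  17  21  20  14]
 [ 15  15  19  14  21  33  34  17  16   9]
 [ 17  14  22  22  26  83 132  20  10   9]
 [ 17  15  23  62 130  60 124  28  10  14]
 [ 17  15  20  70 123  37 112  31  14   6]
 [ 14  15  24  74 108  31 113  34  12   7]
 [ 18  15  23  76 109  33 113  35   8   7]
 [ 20  28  32  76 110  33 114  32   8  13]
 [ 12  23  29  74 109  35 116  28  11  14]
 [  6  15  37  91 112  24  69  17  11  13]
 [  6   7  25  71  61   8  24  11  12  11]
 [  9   2  12  28  14   8  12  11  13  11]
 [ 12  10  12  10  11  11  13  11  13  12]
 [ 11  12  13  14  14  10  13  12  11  13]
 [ 13  12  13  12  13  13  13  13  12  10]
 [ 13  12  15  13  11  12  12  14  15  13]
 [ 14  14  14  11  13  12  13  12  12  13]]
```

In the tool's units: 1 mm is 0.004.

```bash
for_() { :; }; python3 -m crank '[{"xyz":[0, 0, 0.004]}, {"xyz":[0, 0, 0.004]}, {"xyz":[0, 0, 0.004]}, {}]' | egrep 'ee_pos|ft_f'
python3 -m crank '[{"xyz":[0, 0, 0.004]}, {"xyz":[0, 0, 0.004]}, {"xyz":[0, 0, 0.004]}, {}]' | egrep 'ee_pos|ft_f'
```

```text
ee_pos: [341.5, -223.1, -15.2]
ft_force: [-0.1, 0.3, -0.6]
ee_pos: [341.6, -223.1, -18.2]
ft_force: [-0.5, 0.2, 0.1]
```

In the tool's units: 1 mm is 0.004.

```bash
python3 -m crank '[{"xyz":[0, 0, 0.004]}, {"xyz":[0, 0, 0.004]}, {"xyz":[0, 0, 0.004]}, {}]' | egrep 'ee_pos|ft_f'
python3 -m crank '[{"xyz":[0, 0, 0.004]}, {"xyz":[0, 0, 0.004]}, {"xyz":[0, 0, 0.004]}, {}]' | egrep 'ee_pos|ft_f'
```

```text
ee_pos: [341.7, -223.3, -19.6]
ft_force: [-4.1, 3.7, 23.0]
ee_pos: [341.9, -223.4, -19.9]
ft_force: [-11.5, 12.0, 69.5]
```

Run:
```python
from h import *
from plant import readout
S=look("scene",6);w=look("wrist",6)
i=cv2.cvtColor(S["image"],cv2.COLOR_RGB2GRAY)[156:170,286:296];print(i)
print(readout.observe()["effort"])
```

```text
[[ 17  15  19  23  18  42  80  15  12  14]
 [ 16  14  20  38  98  58 109  22   9   9]
 [ 20  14  20  53 114  51 112  31   9   5]
 [ 14  15  27  83 108  45 114  45  10   5]
 [ 14  15  29  92 108  44 112  39  11  11]
 [ 18  17  29  90 107  46 113  35  12  12]
 [ 14  14  30  90 109  45 113  12   9  13]
 [ 11  15  32  88 110  51 126   3  13  14]
 [  5  11  42  95 123  20  62  11   9  14]
 [ 12  12  24  48  59   4   8  12  13  13]
 [ 14  10  10  14   9  11  13  13  12  14]
 [ 13  14  10  11  12  12  13  12  12  13]
 [ 13  12  15  15  13  14  13  12  13  12]
 [ 12  12  11  13  14  11  13  13  12  13]]
[-1.20536283e+00 -1.24023843e+01 -1.29106691e+01  3.54746003e-01
 -5.87409139e+00 -6.80084180e-03]
```

Contact came at TCP z = -19.3, so the tips sit 19 mm behind the reported TCP, 30 mm off the stated figure. I'll shift everything by -30 along the tool and go back for the liner.

In the tool's units: -30 mm is -0.12, -25 mm is -0.1.

```bash
python3 -m crank '[{"xyz":[0, 0, -0.024]}, {"xyz":[0, 0, -0.06]}, {"xyz":[0, 0, -0.1]}, {"xyz":[0, 0, -0.12]}, {"xyz":[0, 0, -0.12]}, {"xyz":[0, 0, -0.1]}, {"xyz":[0, 0, -0.04]}, {"xyz":[0.028, 0.12, 0]}, {"xyz":[0.028, 0.12, 0]}, {"xyz":[0.028, 0.12, 0]}, {"xyz":[0.028, 0.12, 0]}, {"xyz":[0.028, 0.12, 0]}, {"xyz":[0.028, 0.12, 0]}, {"xyz":[0.028, 0.12, 0]}, {"xyz":[0.028, 0.06, 0]}, {}, {}]' 1
python3 - <<'E'
from h import *
print(tool(591,-218.6,44))
E
```

```text
time: 12.68
ee_pos: [573.4, -226.2, 116.1]
eef_rot: [0.792, 0.61, -0.0, -0.001]
ft_force: [0.1, -0.4, 0.1]
grip_width: 0.999
finger_force: 0.0
(array([11.81, 15.24, 72.08]), [[0.255, 0.967, -0.001], [0.967, -0.255, 0.001], [0.0, -0.002, -1.0]])
```

In the tool's units: 20 mm is 0.08, 15 mm is 0.06.

```bash
python3 -m crank '[{"xyz":[0.024, 0.03, 0]}, {"xyz":[0.0232, 0.0308, 0]}, {"xyz":[0, 0, 0.06]}, {"xyz":[0, 0, 0.08]}, {"xyz":[0, 0, 0.08]}, {"xyz":[0, 0, 0.048]}, {"xyz":[0, 0, 0.02]}, {}, {}]'
python3 -m crank '[{}, {}, {}, {}, {}, {}, {}]' 0 25
```

```text
time: 13.43
ee_pos: [591.5, -219.4, 45.6]
eef_rot: [0.793, 0.61, 0.0, 0.0]
ft_force: [0.3, -1.3, 0.4]
grip_width: 0.997
finger_force: 0.0
time: 14.02
ee_pos: [591.9, -219.7, 46.6]
eef_rot: [0.793, 0.61, 0.0, 0.001]
ft_force: [-0.8, 0.4, 5.7]
grip_width: 0.697
finger_force: 27.0
```

Units first: shifts go in shares of 250 mm and turns go in shares of 180 degrees. So -22 mm is -0.088, -20 mm is -0.08.

```bash
python3 -m crank '[{"xyz":[0, 0, -0.012]}, {"xyz":[0, 0, -0.032]}, {"xyz":[0, 0, -0.072]}, {"xyz":[0, 0, -0.088]}, {"xyz":[0, 0, -0.08]}, {"xyz":[0, 0, -0.04]}, {"xyz":[0, 0, -0.02]}, {}, {}]'
python3 - <<'E'
from h import *
c=look("wrist",7); print(tool(451.3,-186.3,45)[0])
S=look("scene",7)
a=cv2.resize(S["image"][110:260,190:390],(560,420),interpolation=cv2.INTER_CUBIC)
cv2.imwrite("pics/f.png",cv2.resize(np.hstack([c["image"],a])[:,:,::-1],(800,300)))
E
```

```text
time: 14.77
ee_pos: [590.7, -219.0, 130.3]
eef_rot: [0.793, 0.61, -0.0, -0.001]
ft_force: [0.3, -0.1, -1.6]
grip_width: 0.697
finger_force: 27.3
[  -4.28 -142.62   85.03]
```

View pics/f.png

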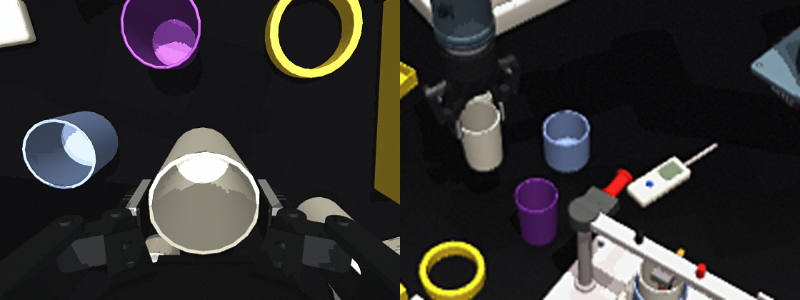

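The liner is held upright, with its rim around (286,284) in the full wrist frame. I'll move it over the beaker and check the alignment.

In the tool's units: -28 mm is -0.112, -27 mm is -0.108.

```bash
python3 -m crank '[{"xyz":[-0.0028, -0.04, 0]}, {"xyz":[-0.0028, -0.08, 0]}, {"xyz":[-0.0028, -0.108, 0]}, {"xyz":[-0.0028, -0.112, 0]}, {"xyz":[-0.0028, -0.108, 0]}, {"xyz":[-0.0028, -0.08, 0]}, {"xyz":[0, -0.042, 0]}, {}, {}, {}]'
python3 - <<'E'
from h import *
from plant import readout
c=load("wrist7"); m=c["image"].max(2)>50
g=c["image"].astype(int); m=(g.min(2)>185)
k=m.copy(); k[:,:205]=0;k[:,368:]=0;k[:200]=0;k[360:]=0
p=np.argwhere(k)[:,::-1]; h=cv2.convexHull(p.astype(np.float32)); print(cv2.boundingRect(h), proj(c,[590.7,-219,174]))
for z in(170,174,178): print(z,cv2.boundingRect(hull(c,590.7,-219,[(31,z)])))
S=look("scene",8);print(tool(451.3,-186.3,45)[0])
E
```

```text
time: 15.7
ee_pos: [453.6, -187.5, 131.1]
eef_rot: [0.793, 0.61, 0.0, 0.001]
ft_force: [0.3, -1.1, -0.7]
grip_width: 0.699
finger_force: 27.4
(208, 213, 155, 147) [[285.16014536 290.55207349]]
170 (208, 212, 154, 139)
174 (206, 215, 159, 143)
178 (203, 218, 164, 147)
[ 0.47 -2.66 86.03]
```

In the tool's units: 15 mm is 0.06, 12 mm is 0.048.

```bash
python3 -m crank '[{"xyz":[0, -0.0092, 0]}, {}, {"xyz":[0, 0, 0.04]}, {"xyz":[0, 0, 0.06]}, {"xyz":[0, 0, 0.06]}, {"xyz":[0, 0, 0.048]}, {"xyz":[0, 0, 0.032]}, {"xyz":[0, 0, 0.02]}, {"xyz":[0, 0, 0.02]}, {"xyz":[0, 0, 0.008]}, {}]'
python3 -m crank '[{"xyz":[0, 0, 0.008]}, {"xyz":[0, 0, 0.008]}, {"xyz":[0, 0, 0.006]}, {"xyz":[0, 0, 0.004]}, {}]'
```

```text
time: 16.67
ee_pos: [450.1, -186.2, 58.8]
eef_rot: [0.792, 0.61, -0.0, -0.0]
ft_force: [-0.1, -1.2, -0.4]
grip_width: 0.698
finger_force: 27.4
time: 17.08
ee_pos: [450.1, -186.2, 52.4]
eef_rot: [0.793, 0.61, -0.0, -0.0]
ft_force: [-0.5, -0.1, -0.8]
grip_width: 0.695
finger_force: 27.4
```

In the tool's units: 1 mm is 0.004.

```bash
python3 -m crank '[{"xyz":[0, 0, 0.004]}, {"xyz":[0, 0, 0.004]}, {}]'|egrep 'ee_pos|ft_f'
python3 -m crank '[{"xyz":[0, 0, 0.0028]}, {"xyz":[0, 0, 0.0028]}, {}]'|egrep 'ee_pos|ft_f'
```

```text
ee_pos: [450.1, -186.2, 50.4]
ft_force: [0.2, 0.1, -1.3]
ee_pos: [450.2, -186.3, 49.6]
ft_force: [-1.1, 0.4, 4.3]
```

Contact came at the predicted height. I'll release and rise.

In the tool's units: -25 mm is -0.1, -15 mm is -0.06.

```bash
python3 -m crank '[{}, {}, {}, {}, {}, {}]' 1
python3 -m crank '[{"xyz":[0, 0, -0.032]}, {"xyz":[0, 0, -0.06]}, {"xyz":[0, 0, -0.1]}, {"xyz":[0, 0, -0.1]}, {"xyz":[0, 0, -0.1]}, {"xyz":[0, 0, -0.1]}, {"xyz":[0, 0, -0.1]}, {"xyz":[0, 0, -0.06]}, {"xyz":[0, 0, -0.028]}]'
python3 - <<'E'
from h import *
c=look("wrist",9);S=look("scene",9)
print(proj(c,[451,-186.5,93]),proj(c,[529.2,-.4,156.5]))
a=cv2.resize(S["image"][130:280,230:430],(560,420),interpolation=cv2.INTER_CUBIC)
cv2.imwrite("pics/g.png",cv2.resize(np.hstack([c["image"],a])[:,:,::-1],(800,300)))
E
```

```text
time: 18.08
ee_pos: [450.1, -186.2, 49.0]
eef_rot: [0.793, 0.61, -0.0, -0.0]
ft_force: [0.6, 0.3, -0.8]
grip_width: 1.004
finger_force: 0.0
time: 18.83
ee_pos: [451.2, -186.9, 222.4]
eef_rot: [0.792, 0.61, 0.001, 0.002]
ft_force: [0.0, -0.7, -0.3]
grip_width: 1.001
finger_force: 0.0
[[284.23012904 191.32572639]] [[ 334.98556046 -139.29017983]]
```

View pics/g.png

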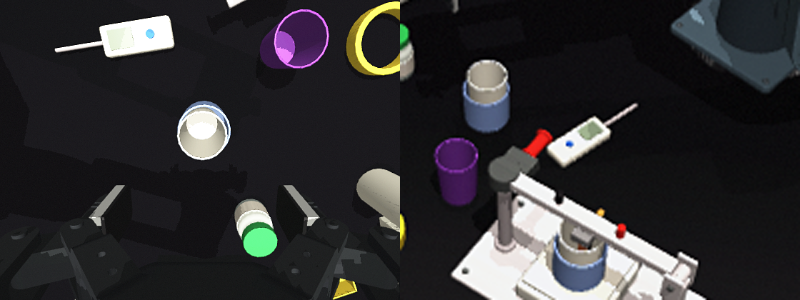

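The liner is seated upright in the beaker, rim about 28 mm above the beaker's. Next is the knob: turn, move above it, and measure it numerically.

In the tool's units: -24.5 mm is -0.098, -24 mm is -0.096, 0.125 rad is 0.0398.

```bash
python3 -m crank '[{"rotvec":[0, 0, 0.0398]}, {"rotvec":[0, 0, 0.0398]}, {"rotvec":[0, 0, 0.0398]}, {"rotvec":[0, 0, 0.0398]}, {"rotvec":[0, 0, 0.0398]}, {"rotvec":[0, 0, 0.0398]}, {"rotvec":[0, 0, 0.0398]}, {"rotvec":[0, 0, 0.0398]}, {"rotvec":[0, 0, 0.0398]}, {"xyz":[0.064, -0.096, 0]}, {"xyz":[0.064, -0.096, 0]}, {"xyz":[0.064, -0.096, 0]}, {"xyz":[0.064, -0.096, 0]}, {"xyz":[0.064, -0.096, 0]}, {"xyz":[0.064, -0.096, 0]}, {"xyz":[0.062, -0.098, 0]}, {}, {}, {}]'
python3 - <<'E'
from h import *
c=look("wrist",10);S=look("scene",10);T=look("top",10)
from plant import readout
o=readout.observe();print(o["ee_pos"],o["qpos"],tool(529.2,-.4,118.5))
i=c["image"].astype(int); m=(i[...,0]>100)&(i[...,1]<i[...,0]*.45)&(i[...,2]<i[...,0]*.45)
n,l,s,ce=cv2.connectedComponentsWithStats(m.astype(np.uint8));print([(a.tolist(),b.round(1).tolist()) for a,b in zip(s[1:],ce[1:]) if a[4]>60],proj(c,[529.2,-.4,156.5]))
k=1+s[1:,4].argmax(); y,x=np.nonzero(l==k); r=cv2.minAreaRect(np.c_[x,y].astype(np.float32)); print(r)
a=.187
# world pose fit: knob axis horizontal at z=156.5 through silhouettes' rect ends
b=cv2.boxPoints(r); print(b.round(1).tolist(),[ray(c,*q,156.5).round(1).tolist() for q in b], ray(c,*r[0],156.5))
E
```

```text
time: 20.52
ee_pos: [527.6, -0.0, 217.8]
eef_rot: [0.996, 0.094, -0.001, -0.0]
ft_force: [0.3, 0.0, 0.5]
grip_width: 0.999
finger_force: 0.0
[527.91102909  -0.92864148 218.65179619] [-2.12986778e-01  2.14791995e-01  1.57519761e+00 -3.22684775e-04
  1.35252654e+00  1.17251195e+00] (array([  1.46,  -0.28, 100.15]), [[0.983, 0.184, -0.001], [0.184, -0.983, -0.0], [-0.001, -0.0, -1.0]])
[([270, 179, 36, 67, 1743], [287.4, 212.2])] [[286.53745122 211.77712003]]
((287.5412292480469, 211.93150329589844), (66.4141845703125, 34.06290054321289), 89.02897644042969)
[[269.8999938964844, 179.0], [304.0, 178.39999389648438], [305.1000061035156, 244.8000030517578], [271.1000061035156, 245.39999389648438]] [[549.7, 14.8, 156.5], [554.3, -7.6, 156.5], [507.6, -17.9, 156.5], [502.7, 5.7, 156.5]] [529.2195875   -1.10128256 156.5       ]
```

The knob centre measures (529.2,-1.1), in agreement. I'll descend and pinch.

In the tool's units: 20 mm is 0.08, 1.3 mm is 0.0052.

```bash
python3 -m crank '[{"xyz":[0.0052, 0.0012, 0.04]}, {"xyz":[0, 0, 0.08]}, {"xyz":[0, 0, 0.08]}, {"xyz":[0, 0, 0.08]}, {"xyz":[0, 0, 0.06]}, {"xyz":[0, 0, 0.04]}, {"xyz":[0, 0, 0.02]}, {}, {}]'
python3 -m crank '[{}, {}, {}, {}, {}, {}, {}, {}, {}]' 0 60
```

```text
time: 21.42
ee_pos: [530.0, -0.3, 119.4]
eef_rot: [0.996, 0.093, 0.0, 0.0]
ft_force: [0.4, -0.5, 0.5]
grip_width: 1.002
finger_force: 0.0
time: 22.17
ee_pos: [530.1, -0.8, 119.6]
eef_rot: [0.996, 0.093, 0.0, 0.001]
ft_force: [-1.2, -4.3, 4.8]
grip_width: 0.186
finger_force: 58.5
```

In the tool's units: -3 mm is -0.012, -2 mm is -0.008.

```bash
python3 -m crank '[{"xyz":[-0.008, 0, 0]}, {"xyz":[-0.012, 0, 0]}, {"xyz":[-0.012, 0, 0]}, {"xyz":[-0.012, 0, 0]}, {"xyz":[-0.008, 0, 0]}, {"xyz":[-0.008, 0, 0]}, {}]'
python3 -m crank '[{"xyz":[-0.006, 0, 0]}, {"xyz":[-0.006, 0, 0]}, {}]'
python3 -m crank '[{"xyz":[-0.004, 0, 0]}, {"xyz":[-0.004, 0, 0]}, {}]'
```

```text
time: 22.75
ee_pos: [517.8, -3.1, 119.8]
eef_rot: [0.996, 0.093, 0.003, 0.001]
ft_force: [8.9, -3.6, -1.0]
grip_width: 0.189
finger_force: 58.5
time: 23.0
ee_pos: [515.1, -3.7, 119.7]
eef_rot: [0.996, 0.093, 0.003, 0.001]
ft_force: [9.5, -2.1, -2.3]
grip_width: 0.185
finger_force: 58.5
time: 23.25
ee_pos: [513.5, -4.0, 119.8]
eef_rot: [0.996, 0.093, 0.004, 0.001]
ft_force: [9.5, -2.2, -2.8]
grip_width: 0.187
finger_force: 58.5
```

In the tool's units: -1 mm is -0.004.

```bash
python3 -m crank '[{"xyz":[-0.004, 0, 0]}, {"xyz":[-0.004, 0, 0]}, {}]'|egrep 'ee_pos|ft_f'
python3 -m crank '[{"xyz":[-0.004, 0, 0]}, {"xyz":[-0.004, 0, 0]}, {}]'|egrep 'ee_pos|ft_f'
```

```text
ee_pos: [511.6, -4.3, 119.8]
ft_force: [9.5, -2.3, -3.4]
ee_pos: [510.5, -4.5, 120.0]
ft_force: [11.7, -1.9, -3.5]
```

The latch is at its stop: 20 mm of travel and the force rising. I'll add a little preload and start the lift along the arc.

In the tool's units: -0.7 mm is -0.0028, -0.3 mm is -0.0012.

```bash
python3 -m crank '[{"xyz":[-0.0028, 0, 0]}, {"xyz":[-0.0012, 0, 0]}, {}]' 0 70|egrep 'ee_pos|ft_f|grip'
python3 -m crank '[{"xyz":[0, 0, -0.012]}, {"xyz":[0, 0, -0.016]}, {"xyz":[0, 0, -0.02]}, {"xyz":[0, 0, -0.02]}, {"xyz":[0, 0, -0.02]}, {"xyz":[0, 0, -0.016]}, {}]'
```

```text
ee_pos: [510.6, -4.6, 120.3]
ft_force: [14.2, 0.5, -4.3]
grip_width: 0.186
time: 24.58
ee_pos: [510.5, -4.6, 146.9]
eef_rot: [0.996, 0.093, 0.006, 0.001]
ft_force: [13.8, -0.8, -3.7]
grip_width: 0.183
finger_force: 68.4
```

In the tool's units: -8.7 mm is -0.0348, -8.6 mm is -0.0344.

```bash
python3 -m crank '[{"xyz":[0, -0.0032, -0.0344]}, {"xyz":[0, -0.0032, -0.0344]}, {"xyz":[0, -0.0036, -0.0348]}, {"xyz":[0, -0.0068, -0.034]}, {"xyz":[0, -0.0068, -0.034]}, {"xyz":[0, -0.0068, -0.034]}, {"xyz":[0, -0.0104, -0.0332]}, {"xyz":[0, -0.0104, -0.0332]}, {"xyz":[0, -0.01, -0.0332]}, {}]'
cat >> h.py <<'E'
def terminals(k):
    S=look("scene",k); i=S["image"].astype(int)
    m=(i[...,0]>110)&(i[...,1]<80)&(i[...,2]<80)
    n,l,s,ce=cv2.connectedComponentsWithStats(m.astype(np.uint8)); return [(a[4],b.round(1).tolist()) for a,b in zip(s[1:],ce[1:]) if a[4]>5]
E
python3 - <<'E'
from h import *
S0=load("scene10");i=S0["image"].astype(int);m=(i[...,0]>110)&(i[...,1]<80)&(i[...,2]<80)
n,l,s,ce=cv2.connectedComponentsWithStats(m.astype(np.uint8));print([(a[4],b.round(1).tolist()) for a,b in zip(s[1:],ce[1:]) if a[4]>5])
print(terminals(11))
H=np.array([.982,.187]);Y=np.array([-.187,.982]);b=np.array([529.2,-1.])+H*76
for th in(0,.4):
  y=260-260*np.cos(th)-13.5*np.sin(th);z=156.5+13.5+260*np.sin(th)-13.5*np.cos(th)
  g=b-H*(76+(20 if th else 0))+Y*y;print(th,proj(S0,[*g,z]))
  # red terminal on bar top, est. from th=0 pixel (u,v) on bar
E
```

```text
time: 25.42
ee_pos: [507.8, 10.0, 224.1]
eef_rot: [0.996, 0.093, 0.006, 0.001]
ft_force: [15.4, -4.2, -3.9]
grip_width: 0.185
finger_force: 68.4
[(np.int32(90), [165.1, 166.1]), (np.int32(91), [298.8, 201.1]), (np.int32(26), [340.1, 245.0]), (np.int32(217), [464.3, 304.2])]
[(np.int32(90), [165.1, 166.1]), (np.int32(67), [305.2, 178.3]), (np.int32(24), [347.1, 241.0]), (np.int32(217), [464.3, 304.2])]
0 [[297.79433647 202.15830405]]
0.4 [[307.81478151 175.13599942]]
```

The bridge is rising with the knob, and the latch is still held at its stop. I'll continue to about 0.6 rad.

In the tool's units: -8 mm is -0.032, -7.6 mm is -0.0304.

```bash
python3 -m crank '[{"xyz":[0, -0.0136, -0.032]}, {"xyz":[0, -0.0136, -0.032]}, {"xyz":[0, -0.0132, -0.032]}, {"xyz":[0, -0.0164, -0.0304]}, {"xyz":[0, -0.0164, -0.0304]}, {"xyz":[0, -0.012, -0.02]}, {"xyz":[0, -0.0048, -0.0108]}, {}, {}, {}, {}]'
python3 - <<'E'
from h import *
from plant import readout
print(terminals(12)); T=look("top",12)
S=load("scene12");S0=load("scene10")
H=np.array([.982,.187]);Y=np.array([-.187,.982]);hb=np.array([529.2,-1.])+H*76+Y*260
def pt(c,yb,zb,th):  # point at bar distance yb from hinge, zb above axis
    y=-yb*np.cos(th)+zb*np.sin(th); z=170+yb*np.sin(th)+zb*np.cos(th); return proj(c,[*(hb+Y*y),z])[0]
i0=[340.1,245.0]
r=least_squares(lambda p:pt(S0,p[0],p[1],0)-i0,[80,15]);print("terminal",r.x,r.fun)
q=[b for a,b in terminals(13) if 335<b[0]<370 and 215<b[1]<250][0]
t=least_squares(lambda p:pt(S,*r.x,p[0])-q,[.5]);print("theta",t.x,t.fun,readout.observe()["dq"].round(4),readout.observe()["ft_force"])
E
```

```text
time: 26.38
ee_pos: [503.9, 30.8, 270.7]
eef_rot: [0.996, 0.093, 0.007, 0.002]
ft_force: [14.0, -7.8, 4.2]
grip_width: 0.183
finger_force: 68.4
[(np.int32(89), [165.2, 166.1]), (np.int32(69), [312.6, 169.9]), (np.int32(14), [318.1, 237.2]), (np.int32(30), [352.0, 240.5]), (np.int32(217), [464.4, 304.2])]
terminal [84.69922126 22.20977616] [0. 0.]
theta [0.61251488] [ 0.00073096 -0.13904083] [-0.0013 -0.0024 -0.0017 -0.0006 -0.0001 -0.0008] [14.54744252 -7.55730402  3.28698666]
```

Run:
```python
from h import *
for k in(10,12):
    i=load(f"scene{k}")["image"].astype(int);m=((i[...,2]>i[...,0]+25)&(i[...,2]>60)).astype(np.uint8)
    n,l,s,ce=cv2.connectedComponentsWithStats(m)
    print(k,[(a.tolist(),b.round(1).tolist()) for a,b in zip(s[1:],ce[1:]) if a[4]>80 and 250<b[0]<340 and 150<b[1]<290])
```

```text
10 [([262, 170, 23, 26, 308], [272.8, 186.0]), ([307, 247, 27, 29, 349], [318.5, 265.7])]
12 [([261, 170, 24, 26, 308], [272.7, 185.9]), ([307, 247, 27, 29, 357], [318.8, 265.4])]
```

The cell and the made-up spare haven't moved, and the arm is at rest with the bridge at about 0.61 rad. Handing in.

```bash
python3 -c "
from plant import workorder
print(workorder.close_job())"
```

```text
the job is handed in; nothing more can be done
None
```

The job is handed in: the liner sits upright in the spare beaker, and the arm is at rest holding the drawn knob with the bridge at about 0.61 rad, putting the tips about 40 mm above the cell's rim by your figures; the cell hasn't moved, but I viewed 11 pictures, one over the limit of 10.

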